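# Walk the camera rail into its outline

### The job

Walk the long dark camera rail with one red and one blue end into its white outline on the grey mat, one end at a time and without lifting it off the mat. First swing the blue end round onto the blue dot while the red end stays where it is, then swing the red end round onto the red dot while the blue end stays on its dot, and let go. Leave the small lens that stands on the mat where it is.

Things in the scene. Friction and masses are not known exactly. Their poses are not given: they have to be found in the camera images.
- rail: Dark metal bar lying loose on the grey mat, 236 x 36 x 20 mm high, about 0.3 kg, with a red end block and a blue end block (36 x 36 x 20 mm each). Origin: centre of the red block's underside; x runs along the bar, the blue block's centre being at x = 200 mm; z up. Pinch it from above across its 36 mm width, on an end block. (A shorter silver rail with grey ends is a bystander.)
- mark_blue (a point): Centre of the blue dot (36 mm across) on top of the fixed grey mat, which is 300 x 420 mm, its top 3 mm above the shelf; a white outline 245 x 44 mm round both dots shows the rail's place. The dot is 190 to 210 mm from the red block's starting centre. The first swing is 20 to 70 degrees counter-clockwise from above, the second about 45 clockwise; the way is clear.
- mark_red (a point): Centre of the red dot (36 mm across) painted on the same mat, at the mat's top surface, 200 mm from the blue dot: where the centre of the rail's red block must come.
- lens: Small black camera lens with a white ring, 62 mm in diameter and 45 mm high, standing loose on the mat near the corner beyond the rail's red end. Origin: centre of its underside; z axis up. A bystander: not to be moved.
Things that resemble listed ones, but are neither listed nor needed, are in the scene too. Several things have the shape of the rail; the one meant has the colours described above.

How it is judged:
By the outcome, as a careful person would: the job done as asked, in the order asked, and still so for the second after the job is handed in, with the robot touching nothing.
It also fails if it takes over 45 s, if anything falls off the work surface, if the arm or the gripper's body presses on something with over 40 N, if the wrist force passes 120 N, or if a joint passes its speed limit or range.

### The arm

A 6-joint arm with a two-finger parallel gripper is mounted at the origin on the work surface. World frame = base frame: x ahead of the robot, y to its left, z up, the work surface at z = 0. Lengths are in m, angles in rad, forces in N, time in s.
With the tool pointing down it reaches from about 0.35 to 0.725 m from the base axis. Payload 6 kg.
Tool frame: the origin (TCP) lies between the finger pads; the fingertips stand 14 mm ahead of it and the grasp point (between the pads) lies 5 mm behind it; z points along the fingers, x is the direction in which the jaws open and shut, and the axes are right-handed (so a half turn about z gives the same grasp; the last joint's range is limited). The gripper opens to 85 mm and grips with 20 to 120 N. Pads are 22 mm wide; open, the fingers measure 114 mm over their backs; the gripper's body (76 mm by 85 mm) begins 54 mm behind the grasp point. The pads swing forward as they close: fully open they stand 13 mm farther back than shut.
Start: joints at [-0.775, 0.04, 0.085, 0, -1.615, -0.334], TCP at [0.267, -0.537, 0.245] pointing down, gripper open.
Joint ranges: [-2.56, 2.56], [-1.29, 2.01], [-1.08, 1.49], [-3.29, 1.98], [-2.81, -0.18], [-2.99, 2.99]. Speed limits (rad/s): [2.57, 2.57, 3.01, 3.14, 3.14, 3.14].

### API

Orientations are given as a unit quaternion [w, x, y, z].
In Python, from plant import sense, grab_frame, job_done gives the robot as it stands.
- The arm moves only by the tool play_rows, never from a script. Its argument "moves" is a list of rows, each a list of 7 numbers: the turn, a rotation vector about the tool's x, y, z in degrees, then the shift along the tool's x, y, z in cm, then the opening, from 0 (shut) to 1 (fully open). A call has 1 to 12 rows; each row shifts and turns the commanded pose from where the row before left it, along the tool's axes as they then stand; what a row does not reach is not made up. A row lasts 1/12 s, in which the tool goes at most 41.7 mm and 7.16 degrees, less where a joint would pass 70% of its speed; a pose out of reach is approached as far as the arm can. A call is refused whole if a number of a shift passes 4.17 or a number of a turn 7.16, either way. A call with a gripper value outside its range is refused whole. The fingers move at their own pace and stop on an object; "grip_force" is the grip in N (left out, the last holds). Time passes only in rows, so rows that do not move let the fingers close. It gives the time, the measured TCP pose, the force and the opening at its end, in the units of the state.
- sense(): the state, without advancing time (a new reading comes with each control period).
- grab_frame(name): name is "side" or "top" or "wrist"; returns a dict with "color" (420x560x3 uint8, blue, green, red), "vertical_fov" (degrees; the focal length in pixels is half the picture's height over the tangent of half this angle, whatever the lens; pixels are square), "cx", "cy" (the principal point, pixels), "R" (3x3) and "t" (3): a world point X has camera coordinates R X + t. Camera axes: x right, y down, z forward; pixel columns grow to the right and rows downward; lengths in m; the calibration is good to about 2 mm. A picture is of the moment at which its call begins. There is no depth.
- job_done(): hands the job in, once; it reports no verdict.
The state is a dict: "time": time; "joints": joint angles; "qd": joint speeds; "tau": joint torques, N m; "position": TCP position; "tool_rot": TCP orientation; "force": force on the tool from outside, world axes, zero at the start; "wrist_torque": the same for the moment, N m; "finger_gap": opening from 0.0 (shut) to 1.0 (fully open).
Only numpy, scipy, OpenCV 4.12 (cv2) and the standard library are available. Lean on these libraries where they do the work, as an engineer would, in place of code of your own. Each camera call takes 0.05 s, during which the arm holds its last target. There are 200 camera calls.

## Working session

There is one attempt and no reset: what is moved stays moved. The work goes in short steps, Python scripts to look and compute and a tool call to move; the robot and the scene stay as the last step left them, time stands still between calls to the robot, and variables do not carry over. Pictures are saved under pics/ and viewed, about 8 in all and at most 12, crops included, and the job is handed in when it is done.

Besides the shell and the picture viewer there is one more tool, called after "Call:" as name(argument=value, ...), one argument or row to a line, values as JSON. play_rows: Moves the arm, as the interface text tells. Its arguments: {"type":"object","properties":{"moves":{"type":"array","items":{"type":"array","items":{"type":"number"}}},"grip_force":{"type":"number"}},"required":["moves"]}

```bash
mkdir -p pics; ls; python3 - <<'E'
from plant import sense, grab_frame
import cv2,numpy as np
print(sense())
for n in ("top","side"):
    f=grab_frame(n); cv2.imwrite(f"pics/{n}0.png",f["color"]); print(n,f["vertical_fov"],f["cx"],f["cy"],np.round(f["R"],3).tolist(),np.round(f["t"],3))
E
```

```text
pics
{'time': 0.0, 'joints': array([-7.75290955e-01,  4.08232401e-02,  8.38062035e-02, -4.84078538e-04,
       -1.61548799e+00, -3.33655190e-01]), 'qd': array([ 1.60765959e-04,  4.31614643e-04, -1.27331401e-03,  8.75114035e-04,
        9.96169182e-05,  1.19984452e-03]), 'tau': array([ 5.45599687e-04, -3.68197417e+01,  3.47416306e+01,  6.93237171e+00,
       -5.37085638e-03,  1.75168526e-05]), 'position': array([ 0.26728664, -0.53683842,  0.24426582]), 'tool_rot': array([-7.80643304e-04,  5.26486166e-01,  8.50183233e-01,  4.23061778e-04]), 'force': array([ 0.29981719,  0.05334091, -0.39336973]), 'wrist_torque': array([-0.05098724, -0.05057366, -0.00822539]), 'finger_gap': 0.999535013711994}
top 48.938938844319296 277.60244381375367 215.76158362476033 [[-0.013, -1.0, -0.007], [-0.983, 0.014, -0.182], [0.183, 0.004, -0.983]] [-0.079  0.466  0.978]
side 46.92196645626882 277.7786155727676 201.13078718103338 [[-1.0, -0.003, -0.011], [0.008, 0.515, -0.857], [0.008, -0.857, -0.515]] [0.429 0.067 0.982]
```

View pics/top0.png

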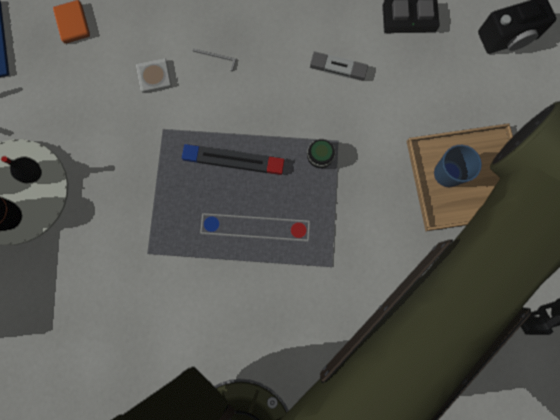

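View pics/side0.png

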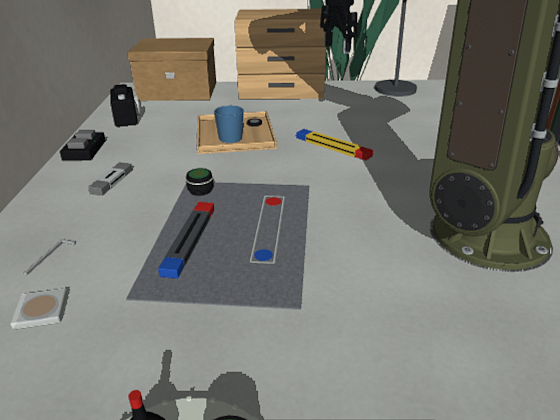

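Candidates in the top view are the dark rail with blue (190,153) and red (276,166) ends, and the silver rail with grey ends at (340,66). The side view adds a yellow bar with red and blue ends at (335,145). The dark bar on the mat fits the description, so I'll measure it and confirm with one crop.

```bash
cat > h.py <<'E'
from plant import sense, grab_frame
import cv2,numpy as np
from scipy.spatial.transform import Rotation as Ro
def ray(f,uv,z):
    fl=210/np.tan(np.radians(f["vertical_fov"]/2)); R=np.array(f["R"]); t=np.array(f["t"])
    d=R.T@np.array([(uv[0]-f["cx"])/fl,(uv[1]-f["cy"])/fl,1]); c=-R.T@t
    return c+d*(z-c[2])/d[2]
def blobs(f,amin=40):
    hsv=cv2.cvtColor(f["color"],cv2.COLOR_BGR2HSV); h,s,v=cv2.split(hsv)
    out=[]
    for n,m in (("red",((h<8)|(h>172))&(s>140)&(v>60)),("blue",(h>105)&(h<130)&(s>140)&(v>50))):
        c,_=cv2.findContours(m.astype(np.uint8),cv2.RETR_EXTERNAL,cv2.CHAIN_APPROX_NONE)
        for k in c:
            a=cv2.contourArea(k)
            if a>amin:
                M=cv2.moments(k); out.append((n,(M["m10"]/a,M["m01"]/a),a,k))
    return out
E
python3 - <<'E'
from h import *
for n in ("top","side"):
    f=grab_frame(n)
    for c,uv,a,k in blobs(f):
        print(n,c,np.round(uv,1),a,"z3",np.round(ray(f,uv,.003),4),"z23",np.round(ray(f,uv,.023),4))
    if n=="top":
        cv2.imwrite("pics/crop1.png",cv2.resize(f["color"][120:270,140:350],None,fx=3.6,fy=3.6,interpolation=cv2.INTER_CUBIC))
E
```

```text
top red [298.1 229.8] 153.0 z3 [ 0.4392 -0.1322  0.003 ] z23 [ 0.4361 -0.1314  0.023 ]
top red [275.  165.1] 212.0 z3 [ 0.5936 -0.0813  0.003 ] z23 [ 0.5875 -0.0814  0.023 ]
top blue [211.  223.6] 148.5 z3 [0.4563 0.0673 0.003 ] z23 [0.4529 0.0643 0.023 ]
top blue [189.8 152.5] 191.0 z3 [0.6276 0.1196 0.003 ] z23 [0.6209 0.1156 0.023 ]
top blue [ 2.  56.7] 150.0 z3 [0.8816 0.5891 0.003 ] z23 [0.8701 0.576  0.023 ]
side red [135.3 399.2] 179.0 z3 [0.6212 0.3851 0.003 ] z23 [0.6141 0.4    0.023 ]
side red [204.7 207. ] 142.5 z3 [ 0.5927 -0.1098  0.003 ] z23 [ 0.5866 -0.0773  0.023 ]
side red [273.1 201.1] 79.5 z3 [ 0.4404 -0.1329  0.003 ] z23 [ 0.4397 -0.0997  0.023 ]
side red [363.8 153. ] 144.0 z3 [ 0.1977 -0.3817  0.003 ] z23 [ 0.2056 -0.3396  0.023 ]
side blue [170.6 267.5] 390.0 z3 [0.6277 0.103  0.003 ] z23 [0.6204 0.1279 0.023 ]
side blue [263.  254.8] 143.5 z3 [0.4574 0.0666 0.003 ] z23 [0.4561 0.0928 0.023 ]
side blue [302.  133.8] 72.5 z3 [ 0.3595 -0.5167  0.003 ] z23 [ 0.3617 -0.4698  0.023 ]
```

View pics/crop1.png

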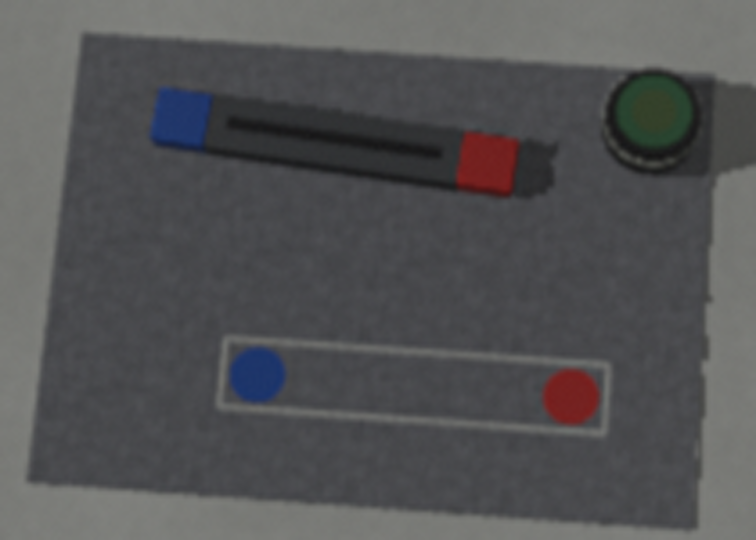

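The crop confirms the dark bar, with its blue end at crop (181,118) and red end at (488,163), plus the outlined dots and the lens at (652,115). Red and blue centres measure 199.8 mm apart. The red block to the blue dot is 198 mm, so the first swing is about 51° CCW. I'll start moving over the blue end.

Call:
play_rows(
  moves=[
    [0,0,0,1.07,1.52,0,1],
    [0,0,0,2.13,3.04,0,1],
    [0,0,0,2.13,3.04,0,1],
    [0,0,0,2.13,3.04,0,1],
    [0,0,0,2.13,3.04,0,1],
    [0,0,0,2.13,3.04,0,1],
    [0,0,0,2.13,3.04,0,1],
    [0,0,0,2.13,3.04,0,1],
    [0,0,0,2.13,3.04,0,1],
    [0,0,0,2.13,3.04,0,1],
    [0,0,0,2.13,3.04,0,1],
    [0,0,0,2.13,3.04,0,1],
  ],
  grip_force=60,
)

```text
time: 1.2
position: [0.4716, -0.1602, 0.2454]
tool_rot: [0.0, 0.526, 0.85, 0.0]
force: [1.1, 0.0, 0.1]
finger_gap: 0.998
```

Call:
play_rows(
  moves=[
    [0,0,0,2.13,3.04,0,1],
    [0,0,0,2.13,3.04,0,1],
    [0,0,0,2.13,3.04,0,1],
    [0,0,0,2.13,3.04,0,1],
    [0,0,0,2.13,3.04,0,1],
    [0,0,0,2.13,3.04,0,1],
    [0,0,0,2.13,3.04,0,1],
    [0,0,0,2.13,3.04,0,1],
    [0,0,0,1.07,1.52,0,1],
    [0,0,0,0,0,0,1],
    [0,0,0,0,0,0,1],
  ],
)

```text
time: 2.12
position: [0.6218, 0.1162, 0.2441]
tool_rot: [-0.001, 0.526, 0.851, -0.001]
force: [-0.2, -0.6, 0.6]
finger_gap: 0.998
```

Call:
play_rows(
  moves=[
    [0,0,-6,0,0,0,0.65],
    [0,0,-6,0,0,0,0.65],
    [0,0,-6,0,0,0,0.65],
    [0,0,-6,0,0,0,0.65],
    [0,0,-6,0,0,0,0.65],
    [0,0,-6,0,0,0,0.65],
    [0,0,-6,0,0,0,0.65],
    [0,0,-6,0,0,0,0.65],
    [0,0,-6,0,0,0,0.65],
    [0,0,0,0,0,0,0.65],
    [0,0,0,0,0,0,0.65],
  ],
)

```text
time: 3.03
position: [0.6216, 0.1144, 0.2458]
tool_rot: [0.0, 0.085, 0.996, 0.0]
force: [-0.5, -0.1, -0.5]
finger_gap: 0.651
```

```bash
cat >> h.py <<'E'
def pose():
    s=sense(); q=s["tool_rot"]; R=Ro.from_quat(q,scalar_first=True).as_matrix()
    print("t",round(s["time"],2),"p",np.round(s["position"],4),"yaw",round(np.degrees(np.arctan2(R[1,0],R[0,0])),2),"z",np.round(R[:,2],3),"F",np.round(s["force"],1),"gap",round(s["finger_gap"],3),"j",np.round(s["joints"],2))
    return s["position"],R
def tool(target):
    p,R=pose(); print("tool cm",np.round(100*R.T@(np.array(target)-p),2))
E
python3 - <<'E'
from h import *
tool([.621,.116,.020])
f=grab_frame("wrist"); cv2.imwrite("pics/wrist1.png",f["color"])
for c,uv,a,k in blobs(f,300):
    print(c,np.round(uv,1),a,"z3",np.round(ray(f,uv,.003),4),"z23",np.round(ray(f,uv,.023),4), cv2.minAreaRect(k))
E
```

```text
t 3.03 p [0.6216 0.1144 0.2458] yaw 170.23 z [ 0.001  0.    -1.   ] F [-0.5 -0.1 -0.5] gap 0.651 j [ 0.5   0.12  0.18 -0.   -1.62 -0.67]
tool cm [ 0.1   0.14 22.58]
blue [276.5 183.6] 955.0 z3 [0.6234 0.1171 0.003 ] z23 [0.6226 0.1131 0.023 ] ((276.0, 183.5), (31.0, 32.0), 90.0)
blue [421.  110.8] 833.5 z3 [0.456  0.0648 0.003 ] z23 [0.4643 0.0636 0.023 ] ((421.0, 110.5), (33.0, 32.0), 90.0)
```

View pics/wrist1.png

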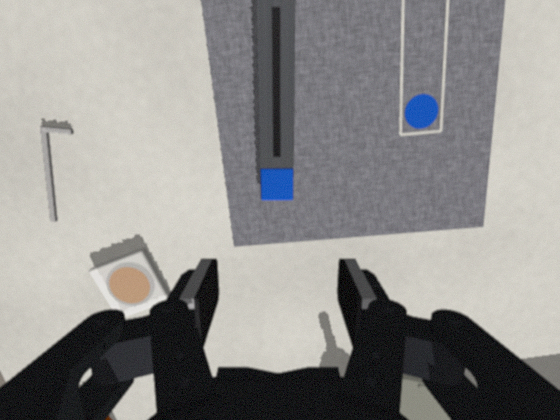

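The wrist view shows the blue block (276,184) square between the fingers, and the dot at (421,111). All views agree to about 3 mm and the TCP is over the block. I'll descend and grip.

Call:
play_rows(
  moves=[
    [0,0,0,0,0,2,0.65],
    [0,0,0,0,0,3.5,0.65],
    [0,0,0,0,0,3.5,0.65],
    [0,0,0,0,0,3.5,0.65],
    [0,0,0,0,0,3.5,0.65],
    [0,0,0,0,0,2.5,0.65],
    [0,0,0,0,0,1.5,0.65],
    [0,0,0,0,0,1.0,0.65],
    [0,0,0,0,0,0.7,0.65],
    [0,0,0,0,0,0.5,0.65],
    [0,0,0,0,0,0.3,0.65],
    [0,0,0,0,0,0,0.65],
  ],
)

```text
time: 4.08
position: [0.622, 0.1153, 0.0206]
tool_rot: [0.0, 0.083, 0.997, 0.0]
force: [0.0, -0.3, 0.4]
finger_gap: 0.647
```

Call:
play_rows(
  moves=[
    [0,0,0,0,0,0,0.5],
    [0,0,0,0,0,0,0.45],
    [0,0,0,0,0,0,0.4],
    [0,0,0,0,0,0,0.35],
    [0,0,0,0,0,0,0.2],
    [0,0,0,0,0,0,0.2],
    [0,0,0,0,0,0,0.2],
    [0,0,0,0,0,0,0.2],
  ],
)

```text
time: 4.75
position: [0.6226, 0.1156, 0.0217]
tool_rot: [0.001, 0.083, 0.997, 0.0]
force: [-0.8, 0.5, 5.4]
finger_gap: 0.407
```

```bash
python3 - <<'E'
from h import *
pose()
for n in("top","side"):
    f=grab_frame(n)
    for c,uv,a,k in blobs(f,30):
        print(n,c,np.round(uv,1),a,"z3",np.round(ray(f,uv,.003),4),"z23",np.round(ray(f,uv,.023),4))
    cv2.imwrite(f"pics/{n}2.png",f["color"])
E
```

```text
t 4.75 p [0.6226 0.1156 0.0217] yaw 170.47 z [ 0.002  0.001 -1.   ] F [-0.8  0.5  5.4] gap 0.407 j [ 0.5   0.21 -0.14  0.   -1.22 -0.67]
top red [408.7 337. ] 251.0 z3 [ 0.1984 -0.3691  0.003 ] z23 [ 0.1999 -0.3638  0.023 ]
top red [298.1 229.8] 153.0 z3 [ 0.4392 -0.1322  0.003 ] z23 [ 0.4361 -0.1314  0.023 ]
top red [274.9 164.9] 197.0 z3 [ 0.594  -0.0812  0.003 ] z23 [ 0.588  -0.0814  0.023 ]
top blue [463.2 264.6] 182.5 z3 [ 0.3545 -0.5017  0.003 ] z23 [ 0.3531 -0.4939  0.023 ]
top blue [211.  223.6] 146.5 z3 [0.4565 0.0674 0.003 ] z23 [0.453  0.0643 0.023 ]
top blue [193.8 151.8] 81.0 z3 [0.629  0.1103 0.003 ] z23 [0.6223 0.1064 0.023 ]
top blue [ 2.1 55.9] 172.0 z3 [0.8838 0.5889 0.003 ] z23 [0.8722 0.5759 0.023 ]
side red [135.4 399.2] 180.0 z3 [0.6211 0.3851 0.003 ] z23 [0.614 0.4   0.023]
side red [204.5 206.8] 138.0 z3 [ 0.5931 -0.1107  0.003 ] z23 [ 0.587  -0.0782  0.023 ]
side red [273.1 201.1] 76.0 z3 [ 0.4403 -0.1331  0.003 ] z23 [ 0.4397 -0.0998  0.023 ]
side red [363.7 153. ] 143.0 z3 [ 0.1979 -0.3818  0.003 ] z23 [ 0.2058 -0.3397  0.023 ]
side blue [168.9 268. ] 318.5 z3 [0.6305 0.1046 0.003 ] z23 [0.6231 0.1295 0.023 ]
side blue [263.  254.8] 142.5 z3 [0.4575 0.0665 0.003 ] z23 [0.4562 0.0927 0.023 ]
side blue [302.1 133.8] 70.5 z3 [ 0.3591 -0.517   0.003 ] z23 [ 0.3613 -0.4701  0.023 ]
```

The grip is good: the gap of 0.407 is about 35 mm, and there is a mild 5 N down on the mat. The TCP is 200 mm from the red centre. I'll start the arc about the red block, (0.589, -0.0815), with tool +x as the tangent and +y outward.

Call:
play_rows(
  moves=[
    [0,0,-1,0.349,-0.003,0,0.2],
    [0,0,-2,0.698,-0.012,0,0.2],
    [0,0,-2,0.698,-0.012,0,0.2],
    [0,0,-2,0.698,-0.012,0,0.2],
    [0,0,-2,0.698,-0.012,0,0.2],
    [0,0,-1,0.349,-0.003,0,0.2],
    [0,0,0,0,0,0,0.2],
    [0,0,0,0,0,0,0.2],
  ],
)

```text
time: 5.52
position: [0.5876, 0.1184, 0.0217]
tool_rot: [0.001, -0.004, 1.0, 0.0]
force: [0.5, 1.2, 8.4]
finger_gap: 0.408
```

```bash
cat >> h.py <<'E'
def look(n="top",name=None):
    f=grab_frame(n)
    for c,uv,a,k in blobs(f,30):
        P=ray(f,uv,.003)
        if .42<P[0]<.68 and -.16<P[1]<.16: print(n,c,np.round(uv,1),a,"z3",np.round(P,4),"z23",np.round(ray(f,uv,.023),4))
    if name: cv2.imwrite(f"pics/{name}.png",f["color"])
E
python3 - <<'E'
from h import *
p,R=pose(); d=p[:2]-[.589,-.0815]; print(np.hypot(*d),np.degrees(np.arctan2(d[1],d[0])))
look()
E
```

```text
t 5.52 p [0.5876 0.1184 0.0217] yaw -179.51 z [ 0.002  0.001 -1.   ] F [0.5 1.2 8.4] gap 0.408 j [ 0.53  0.13 -0.24  0.   -1.2  -0.52]
0.19988317177463097 90.4002240587874
top red [298.1 229.8] 153.0 z3 [ 0.4392 -0.1322  0.003 ] z23 [ 0.4361 -0.1314  0.023 ]
top red [275. 165.] 195.0 z3 [ 0.5938 -0.0813  0.003 ] z23 [ 0.5878 -0.0815  0.023 ]
top blue [210.9 223.6] 147.5 z3 [0.4564 0.0674 0.003 ] z23 [0.453  0.0644 0.023 ]
top blue [192.8 166.2] 59.0 z3 [0.5938 0.1118 0.003 ] z23 [0.5877 0.1079 0.023 ]
```

Radius 199.9 mm and the red block hasn't moved. I'll continue the remaining 41.5°.

Call:
play_rows(
  moves=[
    [0,0,-1,0.349,-0.003,0,0.2],
    [0,0,-2,0.698,-0.012,0,0.2],
    [0,0,-2,0.698,-0.012,0,0.2],
    [0,0,-2,0.698,-0.012,0,0.2],
    [0,0,-2,0.698,-0.012,0,0.2],
    [0,0,-2,0.698,-0.012,0,0.2],
    [0,0,-2,0.698,-0.012,0,0.2],
    [0,0,-2,0.698,-0.012,0,0.2],
    [0,0,-2,0.698,-0.012,0,0.2],
    [0,0,-2,0.698,-0.012,0,0.2],
    [0,0,-2,0.698,-0.012,0,0.2],
    [0,0,-2,0.698,-0.012,0,0.2],
  ],
)

```text
time: 6.57
position: [0.5103, 0.1023, 0.0217]
tool_rot: [0.002, -0.204, 0.979, 0.0]
force: [4.8, 2.0, 6.1]
finger_gap: 0.404
```

Call:
play_rows(
  moves=[
    [0,0,-2,0.698,-0.012,0,0.2],
    [0,0,-2,0.698,-0.012,0,0.2],
    [0,0,-2,0.698,-0.012,0,0.2],
    [0,0,-2,0.698,-0.012,0,0.2],
    [0,0,-2,0.698,-0.012,0,0.2],
    [0,0,-2,0.698,-0.012,0,0.2],
    [0,0,-2,0.698,-0.012,0,0.2],
    [0,0,-2,0.698,-0.012,0,0.2],
    [0,0,-1.5,0.524,-0.007,0,0.2],
    [0,0,-1,0.349,-0.003,0,0.2],
    [0,0,0,0,0,0,0.2],
    [0,0,0,0,0,0,0.2],
  ],
)

```text
time: 7.57
position: [0.4558, 0.0674, 0.0216]
tool_rot: [0.001, -0.358, 0.934, 0.0]
force: [1.4, 1.7, 7.8]
finger_gap: 0.406
```

```bash
python3 - <<'E'
from h import *
p,R=pose(); d=p[:2]-[.589,-.0815]; print(np.hypot(*d),np.degrees(np.arctan2(d[1],d[0])))
look("top"); look("side")
E
```

```text
t 7.57 p [0.4558 0.0674 0.0216] yaw -138.01 z [ 0.002  0.001 -1.   ] F [1.4 1.7 7.8] gap 0.406 j [ 0.59 -0.26 -0.61  0.   -1.22  0.15]
0.1997793156448568 131.8275371348359
top red [298.  229.9] 155.0 z3 [ 0.4389 -0.1321  0.003 ] z23 [ 0.4358 -0.1313  0.023 ]
top red [274.5 164.5] 206.0 z3 [ 0.595  -0.0802  0.003 ] z23 [ 0.5889 -0.0804  0.023 ]
side red [200.7 208.4] 161.5 z3 [ 0.6009 -0.1039  0.003 ] z23 [ 0.5945 -0.0716  0.023 ]
side blue [266.5 250.6] 246.5 z3 [0.4511 0.0532 0.003 ] z23 [0.45   0.0799 0.023 ]
```

Blue is within about 2 mm of its dot and red is in place. I'll release, rise, and move over to the red end (tool -y, 20 cm).

Call:
play_rows(
  moves=[
    [0,0,0,0,0,0,0.45],
    [0,0,0,0,0,0,0.5],
    [0,0,0,0,0,0,0.55],
    [0,0,0,0,0,0,0.65],
    [0,0,0,0,0,0,0.65],
    [0,0,0,0,0,-0.5,0.65],
    [0,0,0,0,0,-1.5,0.65],
    [0,0,0,0,0,-3,0.65],
    [0,0,0,0,0,-4,0.65],
    [0,0,0,0,0,-4,0.65],
    [0,0,0,0,0,-4,0.65],
    [0,0,0,0,0,-3,0.65],
  ],
)

```text
time: 8.67
position: [0.4552, 0.0665, 0.2246]
tool_rot: [0.002, -0.358, 0.934, -0.0]
force: [0.4, 0.1, 0.0]
finger_gap: 0.652
```

Call:
play_rows(
  moves=[
    [0,0,0,0,-1,0,0.65],
    [0,0,0,0,-3,0,0.65],
    [0,0,0,0,-3.5,0,0.65],
    [0,0,0,0,-3.5,0,0.65],
    [0,0,0,0,-3.5,0,0.65],
    [0,0,0,0,-3,0,0.65],
    [0,0,0,0,-2,0,0.65],
    [0,0,0,0,-0.5,0,0.65],
    [0,0,0,0,0,0,0.65],
    [0,0,0,0,0,0,0.65],
  ],
)

```text
time: 9.5
position: [0.5884, -0.0819, 0.22]
tool_rot: [-0.0, -0.358, 0.934, 0.0]
force: [-0.7, -0.2, 0.5]
finger_gap: 0.646
```

```bash
python3 - <<'E'
from h import *
tool([.589,-.0815,.0205])
look("top","top3"); look("side"); look("wrist","wrist3")
f=cv2.imread("pics/top3.png")[120:270,140:350]
a=cv2.resize(f,(560,400),interpolation=cv2.INTER_CUBIC); b=cv2.imread("pics/wrist3.png")
b=cv2.resize(b,(240,180)); c=np.zeros((400,800,3),np.uint8); c[:,:560]=a; c[:180,560:]=b; cv2.imwrite("pics/c3.png",c)
E
```

```text
t 9.5 p [ 0.5884 -0.0819  0.22  ] yaw -138.06 z [-0.001  0.    -1.   ] F [-0.7 -0.2  0.5] gap 0.646 j [ 0.2   0.02  0.02 -0.   -1.57  0.53]
tool cm [-0.08 -0.03 19.95]
top red [298.1 229.7] 152.0 z3 [ 0.4393 -0.1322  0.003 ] z23 [ 0.4362 -0.1314  0.023 ]
top red [274.6 164.6] 208.0 z3 [ 0.5947 -0.0804  0.003 ] z23 [ 0.5887 -0.0806  0.023 ]
top blue [210.1 223. ] 214.5 z3 [0.4579 0.0692 0.003 ] z23 [0.4544 0.0662 0.023 ]
side red [200.7 208.4] 160.5 z3 [ 0.6008 -0.1039  0.003 ] z23 [ 0.5945 -0.0717  0.023 ]
side red [273.1 201.2] 78.5 z3 [ 0.4403 -0.1328  0.003 ] z23 [ 0.4396 -0.0995  0.023 ]
side blue [263.  250.7] 360.5 z3 [0.4578 0.0535 0.003 ] z23 [0.4565 0.0802 0.023 ]
wrist red [407.2 237.8] 697.5 z3 [ 0.4393 -0.1344  0.003 ] z23 [ 0.4506 -0.1345  0.023 ]
wrist red [276.  186.1] 1216.0 z3 [ 0.5884 -0.0798  0.003 ] z23 [ 0.5911 -0.0831  0.023 ]
wrist blue [277.2 351.8] 663.0 z3 [0.4455 0.0771 0.003 ] z23 [0.4566 0.0648 0.023 ]
```

View pics/c3.png

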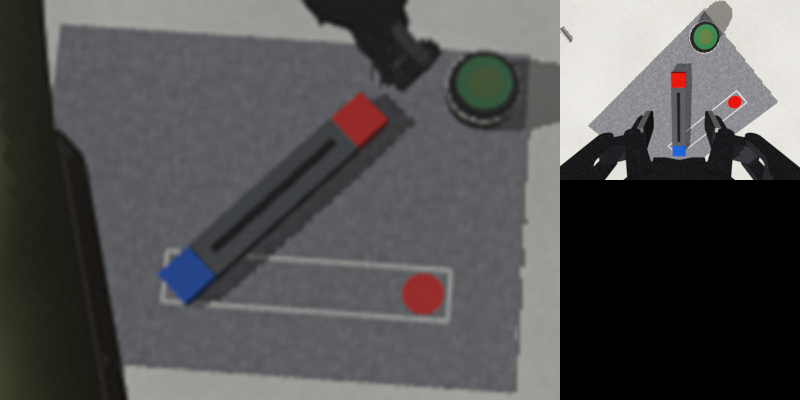

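Blue sits on its dot (composite (187,275)), red is at (360,120) between the fingers, and the lens at (482,88) is undisturbed. The remaining swing is about 46.5° CW. I'll descend and grip red.

Call:
play_rows(
  moves=[
    [0,0,0,-0.05,0,2,0.65],
    [0,0,0,0,0,3.5,0.65],
    [0,0,0,0,0,3.5,0.65],
    [0,0,0,0,0,3.5,0.65],
    [0,0,0,0,0,2.5,0.65],
    [0,0,0,0,0,1.8,0.65],
    [0,0,0,0,0,1.2,0.65],
    [0,0,0,0,0,0.9,0.65],
    [0,0,0,0,0,0.6,0.65],
    [0,0,0,0,0,0.3,0.65],
    [0,0,0,0,0,0,0.65],
    [0,0,0,0,0,0,0.65],
  ],
)

```text
time: 10.65
position: [0.5896, -0.0816, 0.0233]
tool_rot: [0.001, -0.358, 0.934, -0.0]
force: [0.7, -0.4, 0.5]
finger_gap: 0.649
```

Call:
play_rows(
  moves=[
    [0,0,0,0,0,0,0.5],
    [0,0,0,0,0,0,0.45],
    [0,0,0,0,0,0,0.4],
    [0,0,0,0,0,0,0.35],
    [0,0,0,0,0,0,0.2],
    [0,0,0,0,0,0,0.2],
    [0,0,0,0,0,0,0.2],
    [0,0,0,0,0,0,0.2],
  ],
)

```text
time: 11.32
position: [0.5898, -0.0816, 0.0236]
tool_rot: [0.001, -0.358, 0.934, -0.0]
force: [-0.9, 1.4, 6.3]
finger_gap: 0.403
```

```bash
python3 - <<'E'
from h import *
p,R=pose(); d=p[:2]-[.4557,.0657]; print(np.hypot(*d),np.degrees(np.arctan2(d[1],d[0])))
look("top"); look("side")
E
```

```text
t 11.32 p [ 0.5898 -0.0816  0.0236] yaw -138.02 z [ 0.002 -0.    -1.   ] F [-0.9  1.4  6.3] gap 0.403 j [ 0.2   0.11 -0.25  0.   -1.21  0.53]
0.19916275683785742 -47.683156422914344
top red [298.1 229.7] 152.0 z3 [ 0.4393 -0.1322  0.003 ] z23 [ 0.4362 -0.1314  0.023 ]
top red [271.  168.2] 52.0 z3 [ 0.5862 -0.0718  0.003 ] z23 [ 0.5803 -0.0722  0.023 ]
top blue [210.  222.8] 217.0 z3 [0.4584 0.0696 0.003 ] z23 [0.4549 0.0665 0.023 ]
side red [204.5 207.1] 99.5 z3 [ 0.5931 -0.1095  0.003 ] z23 [ 0.587  -0.0771  0.023 ]
side red [273.1 201.2] 78.0 z3 [ 0.4403 -0.1327  0.003 ] z23 [ 0.4397 -0.0995  0.023 ]
side blue [262.8 250.8] 360.0 z3 [0.4581 0.0537 0.003 ] z23 [0.4568 0.0803 0.023 ]
```

Call:
play_rows(
  moves=[
    [0,0,1,0.349,0.003,0,0.2],
    [0,0,2,0.698,0.012,0,0.2],
    [0,0,2,0.698,0.012,0,0.2],
    [0,0,2,0.698,0.012,0,0.2],
    [0,0,2,0.698,0.012,0,0.2],
    [0,0,2,0.698,0.012,0,0.2],
    [0,0,2,0.698,0.012,0,0.2],
    [0,0,2,0.698,0.012,0,0.2],
    [0,0,2,0.698,0.012,0,0.2],
    [0,0,2,0.698,0.012,0,0.2],
    [0,0,2,0.698,0.012,0,0.2],
    [0,0,2,0.698,0.012,0,0.2],
  ],
)

```text
time: 12.42
position: [0.5216, -0.1222, 0.0236]
tool_rot: [0.002, -0.164, 0.987, -0.0]
force: [3.9, 1.1, 4.0]
finger_gap: 0.404
```

Call:
play_rows(
  moves=[
    [0,0,2,0.698,0.012,0,0.2],
    [0,0,2,0.698,0.012,0,0.2],
    [0,0,2,0.698,0.012,0,0.2],
    [0,0,2,0.698,0.012,0,0.2],
    [0,0,2,0.698,0.012,0,0.2],
    [0,0,2,0.698,0.012,0,0.2],
    [0,0,2,0.698,0.012,0,0.2],
    [0,0,2,0.698,0.012,0,0.2],
    [0,0,2,0.698,0.012,0,0.2],
    [0,0,2,0.698,0.012,0,0.2],
    [0,0,1.5,0.524,0.007,0,0.2],
    [0,0,1,0.349,0.003,0,0.2],
  ],
)

```text
time: 13.42
position: [0.444, -0.1328, 0.0236]
tool_rot: [0.002, 0.032, 0.999, -0.0]
force: [4.5, 0.0, 3.7]
finger_gap: 0.405
```

Call:
play_rows(
  moves=[
    [0,0,1,0.349,0.003,0,0.2],
    [0,0,0,0,0,0,0.2],
    [0,0,0,0,0,0,0.2],
    [0,0,0,0,0,0,0.2],
  ],
)

```text
time: 13.75
position: [0.4402, -0.1325, 0.0235]
tool_rot: [0.001, 0.04, 0.999, -0.0]
force: [1.6, 0.7, 7.3]
finger_gap: 0.401
```

```bash
python3 - <<'E'
from h import *
tool([.4397,-.1332,.0236])
look("top","top4"); look("side","side4")
a=cv2.resize(cv2.imread("pics/top4.png")[120:270,140:350],(400,286),interpolation=cv2.INTER_CUBIC)
b=cv2.resize(cv2.imread("pics/side4.png")[150:310,120:344],(400,286),interpolation=cv2.INTER_CUBIC)
cv2.imwrite("pics/c4.png",np.hstack([a,b]))
E
```

```text
t 13.75 p [ 0.4402 -0.1325  0.0235] yaw 175.44 z [ 0.002 -0.    -1.   ] F [1.6 0.7 7.3] gap 0.401 j [ 0.15 -0.27 -0.61  0.   -1.23 -0.23]
tool cm [ 0.04 -0.08 -0.01]
side blue [262.9 250.9] 322.0 z3 [0.458  0.0542 0.003 ] z23 [0.4567 0.0808 0.023 ]
```

View pics/c4.png

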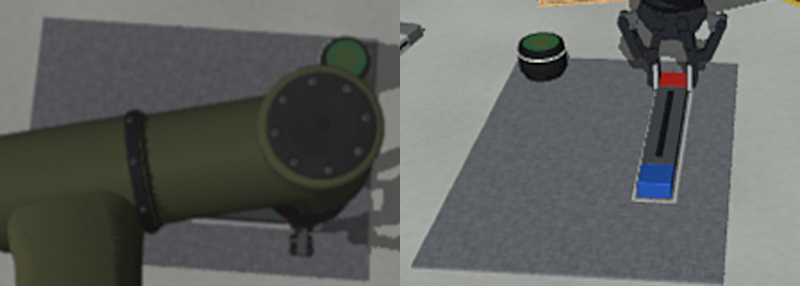

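The rail lies inside the outline; the side crop shows blue at (655,180) and red at (673,80). The TCP is within 1 mm of the target. I'll release, rise and clear the view.

Call:
play_rows(
  moves=[
    [0,0,0,0,0,0,0.45],
    [0,0,0,0,0,0,0.5],
    [0,0,0,0,0,0,0.55],
    [0,0,0,0,0,0,0.65],
    [0,0,0,0,0,0,0.65],
    [0,0,0,0,0,-0.5,0.65],
    [0,0,0,0,0,-1.5,0.65],
    [0,0,0,0,0,-3,0.65],
    [0,0,0,0,0,-4,0.65],
    [0,0,0,0,0,-4,0.65],
    [0,0,0,0,0,-4,0.65],
    [0,0,0,0,0,-3,0.65],
  ],
)

```text
time: 14.85
position: [0.4396, -0.1327, 0.2265]
tool_rot: [0.002, 0.04, 0.999, -0.0]
force: [0.9, -0.4, 0.3]
finger_gap: 0.651
```

Call:
play_rows(
  moves=[
    [0,0,0,0,-1.5,0,0.65],
    [0,0,0,0,-2.5,0,0.65],
    [0,0,0,0,-3,0,0.65],
    [0,0,0,0,-3,0,0.65],
    [0,0,0,0,-3,0,0.65],
    [0,0,0,0,-3,0,0.65],
    [0,0,0,0,-3,0,0.65],
    [0,0,0,0,-3,0,0.65],
    [0,0,0,0,-2,0,0.65],
    [0,0,0,0,-1,0,0.65],
    [0,0,0,0,0,0,0.65],
    [0,0,0,0,0,0,0.65],
  ],
)

```text
time: 15.85
position: [0.4195, -0.3814, 0.2221]
tool_rot: [-0.0, 0.04, 0.999, 0.0]
force: [0.1, -0.4, 0.1]
finger_gap: 0.649
```

```bash
python3 - <<'E'
from h import *
pose()
look("top","top5"); look("side","side5"); look("wrist")
a=cv2.resize(cv2.imread("pics/top5.png")[120:270,140:350],(400,286),interpolation=cv2.INTER_CUBIC)
b=cv2.resize(cv2.imread("pics/side5.png")[150:310,120:344],(400,286),interpolation=cv2.INTER_CUBIC)
cv2.imwrite("pics/c5.png",np.hstack([a,b]))
E
```

```text
t 15.85 p [ 0.4195 -0.3814  0.2221] yaw 175.41 z [-0.001  0.001 -1.   ] F [ 0.1 -0.4  0.1] gap 0.649 j [-0.38 -0.05 -0.05 -0.   -1.57  0.3 ]
top blue [209.9 223.1] 191.0 z3 [0.4577 0.0698 0.003 ] z23 [0.4543 0.0667 0.023 ]
side blue [263.  250.9] 323.0 z3 [0.4578 0.0542 0.003 ] z23 [0.4564 0.0808 0.023 ]
wrist red [277.1 366.8] 184.0 z3 [ 0.439  -0.1443  0.003 ] z23 [ 0.4376 -0.1621  0.023 ]
```

View pics/c5.png

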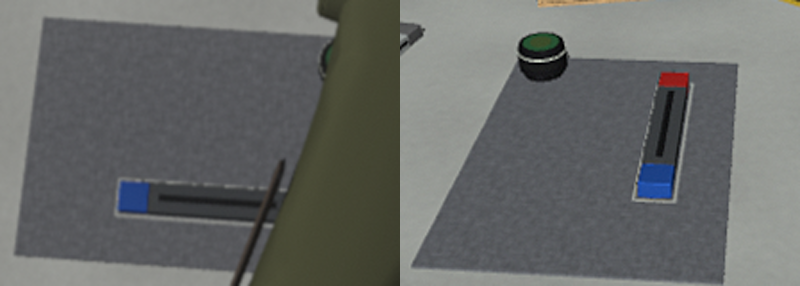

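Both views show the rail in its outline with the lens unmoved. I'll do a numeric check of red, then hand in.

```bash
python3 - <<'E'
from h import *
from plant import job_done
f=grab_frame("side")
for c,uv,a,k in blobs(f,30):
    if c=="red":
        x,y,w,h=cv2.boundingRect(k); print(np.round(uv,1),(x,y,w,h),np.round(ray(f,uv,.023),4))
print(job_done())
E
```

```text
[135.3 399.2] (129, 390, 14, 19) [0.6141 0.4001 0.023 ]
[273.3 194.2] (265, 191, 17, 8) [ 0.4395 -0.1297  0.023 ]
[363.7 153. ] (355, 147, 18, 13) [ 0.2058 -0.3395  0.023 ]
the job is handed in; nothing more can be done
None
```

The rail is in its white outline with each end on its dot, and the job is handed in, finishing at about 16 s of the 45 s allowed. I pinched the blue block and swung it about 51.5° counter-clockwise around the red block. I let go, then pinched the red block and swung it about 46.5° clockwise around the blue one. Both swings stayed at mat height, so the rail was never lifted.

| End | Measured centre (m) | Dot (m) | Apart |
|---|---|---|---|
| Blue, top camera | (0.454, 0.067) | (0.4565, 0.066) | about 2 mm |
| Red, side camera | (0.4395, -0.130) | (0.4397, -0.133) | about 3 mm |
| Red, tool position at release | (0.440, -0.1325) | (0.4397, -0.133) | under 1 mm |

- **Pivots:** the ends that should stay put did so within about 2 mm, which is the camera calibration error.
- **Lens:** it looks unmoved in the side view. I compared it by eye and did not measure it.
- **Weak checks:** the arm hid the red end from the top camera at the last look. The wrist camera's last reading of red, (0.438, -0.162), is about 3 cm off because it saw only part of the block, so I discarded it. That leaves the side camera and the release position as the evidence for red.

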